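# Sweep salvaged relays into the reuse bin

### The arm

A 6-joint arm with a two-finger parallel gripper is mounted at the origin on the work surface. World frame = base frame: x ahead of the robot, y to its left, z up, the work surface at z = 0. Lengths are in m, angles in rad, forces in N, time in s.
With the tool pointing down it reaches from about 0.35 to 0.725 m from the base axis. Payload 6 kg.
Tool frame: the origin (TCP) lies at the centre of the arm's flange, where the gripper is bolted on; the fingertips stand 173 mm ahead of it and the grasp point (between the pads) lies 155 mm ahead of it; z points along the fingers, y is the line along which they close (so a half turn about z gives the same grasp; the last joint's range is limited). The gripper opens to 85 mm and grips with 20 to 120 N. Pads are 22 mm wide; open, the fingers measure 114 mm over their backs; the gripper's body (76 mm by 85 mm) begins 54 mm behind the grasp point. The pads swing forward as they close: fully open they stand 13 mm farther back than shut.
Start: joints at [-0.778, 0.04, 0.085, 0, -1.615, -0.334], TCP at [0.266, -0.538, 0.405] pointing down, gripper open.
Joint ranges: [-2.56, 2.56], [-1.29, 2.01], [-1.08, 1.49], [-3.29, 1.98], [-2.81, -0.18], [-2.99, 2.99]. Speed limits (rad/s): [2.57, 2.57, 3.01, 3.14, 3.14, 3.14].

### API

Orientations are given as a unit quaternion [x, y, z, w].
In Python, from rig import manip gives the robot as it stands. The module is installed in compiled form; this text tells all that it offers.
- The arm moves only by the tool apply_moves, never from a script. Its argument "steps" is text: rows parted by semicolons, each of 5 numbers parted by spaces: the shift along the tool's x, y, z each as a share of 0.2 m, from -1 to 1, then the turn about the tool's z as a share of 90 degrees, from -1 to 1, then the opening, from -1 (shut) to 1 (fully open), so that 0 is half open. In form: dx dy dz roll gripper; .... A call has 1 to 8 rows; each row is the pose to reach, as a shift and turn from the pose commanded when the call began, along the tool's axes at that moment; what a row does not reach only later rows make up. A row lasts 1/12 s, in which the tool goes at most 41.7 mm and 7.16 degrees, less where a joint would pass 70% of its speed; a pose out of reach is approached as far as the arm can. A call with a number of a shift or a turn outside -1 to 1 is refused whole. A call with a gripper value outside its range is refused whole. The fingers move at their own pace and stop on an object; "grip_force" is the grip in N (left out, the last holds). Time passes only in rows, so rows that repeat a pose let the fingers close. It gives the time, the measured TCP pose, the force, the opening and the grip force at its end, in the units of the state.
- manip.get_state(): the state, without advancing time (a new reading comes with each control period).
- manip.camera(name): name is "scene" or "top" or "wrist"; returns the picture (480x640x3 uint8, red, green, blue); there is no depth.
- manip.camera_info(name): a dict with "intrinsics" (3x3 intrinsics, pixels), "world_from_camera" (4x4, takes a point from camera to world coordinates); the wrist camera has in their place "hand_eye" (4x4, takes a point from camera to tool coordinates, whose origin is the TCP and whose axes are the flange's). Camera axes: x right, y up, looking along -z (the intrinsics and any distortion apply to the point x, -y, -z); pixel columns grow to the right and rows downward; lengths in m; the calibration is good to about 2 mm. A picture is of the moment at which its call begins: read the wrist's pose just before it. camera_info takes no time and is no camera call.
- manip.close_job(): hands the job in; it is judged then, once.
The state is a dict: "time_s": time; "qpos": joint angles; "qvel": joint speeds; "tau": joint torques, N m; "tcp_pos": TCP position; "ee_rot": TCP orientation; "force": force on the tool from outside, world axes, zero at the start; "wrist_torque": the same for the moment, N m; "finger_gap": finger opening in m; "gripper_force": force on a finger pad.
Only numpy, scipy, OpenCV 4.12 (cv2) and the standard library are available. Lean on these libraries where they do the work, as an engineer would, in place of code of your own. Each camera call takes 0.05 s, during which the arm holds its last target. There are 200 camera calls.

### The job

Sweep the three blue relays off the sorting deck into the green bin, sliding them along with the outside of the fingers and never picking them up. Leave the black capacitor standing where it is on the deck, let no relay drop into the red bin, and leave the other things on the bench alone.

Things in the scene. Friction and masses are not known exactly. Their poses are not given: they have to be found in the camera images.
- deck: raised sorting deck with a grey top, fixed to the bench: 240 x 160 x 40 mm (x, y, z); flat top 40 mm above the bench. Steel rails 8 mm wide and 8 mm high run along its +x and -x edges; its +y and -y edges are open, with a bin against each. The three relays and the capacitor stand in four lanes across it, at about -81, -27, 27 and 81 mm along the deck's x and within 25 mm of its middle in y; which is in which lane varies. Origin at the centre of its underside on the bench
- green_bin: green open plastic bin, outer 240 x 75 x 38 mm (x, y, z), walls and floor 3 mm, fixed to the bench against one of the two open edges of the deck (deck +y or -y side, it varies), long side along the deck's x, its rim 2 mm below the deck top. Origin at the centre of its underside on the bench; axes parallel to the deck's
- red_bin: red open plastic bin, outer 240 x 75 x 38 mm (x, y, z), walls and floor 3 mm, fixed to the bench against one of the two open edges of the deck (deck +y or -y side, it varies), long side along the deck's x, its rim 2 mm below the deck top. Origin at the centre of its underside on the bench; axes parallel to the deck's
- relay1: plug-in relay, a blue box 34 x 28 x 22 mm (x, y, z) with a black foot and short brass pins standing out 5 mm at its +x end, about 35 g, lying on its side on the deck. Origin at its centre (11 mm above the deck top); turned up to 40 degrees either way from the deck's axes
- relay2: plug-in relay, a blue box 34 x 28 x 22 mm (x, y, z) with a black foot and short brass pins standing out 5 mm at its +x end, about 35 g, lying on its side on the deck. Origin at its centre (11 mm above the deck top); turned up to 40 degrees either way from the deck's axes
- relay3: plug-in relay, a blue box 34 x 28 x 22 mm (x, y, z) with a black foot and short brass pins standing out 5 mm at its +x end, about 35 g, lying on its side on the deck. Origin at its centre (11 mm above the deck top); turned up to 40 degrees either way from the deck's axes
- capacitor: black round capacitor standing upright on the deck, 22 mm in diameter, 36 mm tall, aluminium top, 25 g, tips easily. Origin at the centre of its underside, z up its axis
- multimeter: yellow and black multimeter lying on the bench beyond the deck, 80 x 165 x 34 mm (x, y, z; knob to 45 mm). Origin at the centre of its underside
- screwdriver: screwdriver lying on the bench beyond the deck, 170 mm long along its x. Origin about the middle of its underside
- flux_jar: small closed jar standing on the bench beside one of the bins, 42 mm in diameter, 45 mm tall. Origin at the centre of its underside
Things that resemble listed ones, but are neither listed nor needed, are in the scene too. Leave any orange or pink look-alike of the relay1 alone. Leave any brown look-alike of the relay2 alone.

How it is judged:
By the outcome, as a careful person would: the job done as asked, in the order asked, and still so for the second after the job is handed in, with the robot touching nothing.
It also fails if it takes over 54 s, if anything falls off the work surface, if the arm or the gripper's body presses on something with over 40 N, if the wrist force passes 120 N, or if a joint passes its speed limit or range.

## Working session

There is one attempt and no reset: what is moved stays moved. The work goes in short steps, Python scripts to look and compute and a tool call to move; the robot and the scene stay as the last step left them, time stands still between calls to the robot, and variables do not carry over. Pictures are saved under pics/ and viewed, at most 10 in all, crops included, and the job is handed in when it is done.

Besides the shell and the picture viewer there is one more tool, called after ">>>" as name(argument=value, ...), one argument or row to a line, values as JSON. apply_moves: Moves the arm, as the interface text tells. Its arguments: {"type":"object","properties":{"steps":{"type":"string"},"grip_force":{"type":"number"}},"required":["steps"]}

```bash
mkdir -p pics; python3 - <<'E'
from rig import manip
import cv2
for n in("top","scene"):
    cv2.imwrite(f"pics/{n}0.png",manip.camera(n)[:,:,::-1]); i=manip.camera_info(n); print(n,{k:(v.round(4).tolist() if hasattr(v,'round') else v) for k,v in i.items()})
s=manip.get_state();print(s)
E
```

```text
top {'intrinsics': [[459.3177, 0.0, 313.4305], [0.0, 459.3177, 236.644], [0.0, 0.0, 1.0]], 'world_from_camera': [[0.0077, 0.9977, -0.0676, 0.481], [-0.9997, 0.0061, -0.0235, 0.0207], [-0.023, 0.0678, 0.9974, 0.9995], [0.0, 0.0, 0.0, 1.0]]}
scene {'intrinsics': [[550.3126, 0.0, 311.6107], [0.0, 550.3126, 239.8198], [0.0, 0.0, 1.0]], 'world_from_camera': [[0.6485, -0.6518, 0.3931, 0.9487], [0.7612, 0.5511, -0.342, -0.321], [0.0063, 0.521, 0.8535, 0.9349], [0.0, 0.0, 0.0, 1.0]]}
{'time_s': 0.1, 'qpos': array([-7.78318265e-01,  4.07335943e-02,  8.39094820e-02, -4.19774786e-04,
       -1.61548883e+00, -3.33701330e-01]), 'qvel': array([0.00103239, 0.00052994, 0.00128927, 0.0014969 , 0.00047653,
       0.00092648]), 'tau': array([-6.10608025e-03, -3.69345295e+01,  3.48280835e+01,  6.95189103e+00,
       -4.52373060e-03, -1.17764401e-05]), 'tcp_pos': array([ 0.26578683, -0.53789382,  0.40378588]), 'ee_rot': array([-2.27390860e-01,  9.73803254e-01,  7.53160728e-04, -2.27472990e-04]), 'force': array([-1.06004488,  0.84496407, -0.72843113]), 'wrist_torque': array([-0.00666856, -0.02416807, -0.01634788]), 'gripper_force': 0.0, 'finger_gap': 0.08533408950706683}
```

View pics/top0.png

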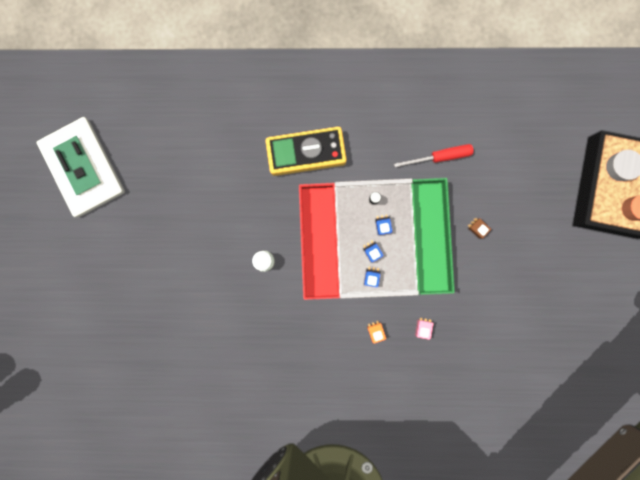

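View pics/scene0.png

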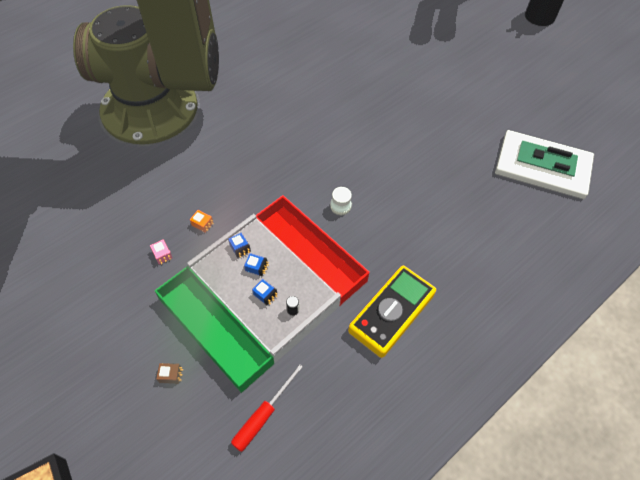

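The top view shows the deck at about (376,238), with the red bin to its left (+y) and the green bin to its right (−y). The capacitor is in the far lane at (375,198), and the blue relays are at (384,227), (374,253) and (372,279). The scene view agrees, and also shows the orange, pink and brown look-alikes off the deck.

```bash
cat > h.py <<'E'
from rig import manip
import cv2, numpy as np
def ray(n,u,v,z):
    i=manip.camera_info(n); K=np.array(i["intrinsics"]); T=np.array(i["world_from_camera"])
    d=np.linalg.inv(K)@[u,v,1]; d=T[:3,:3]@(d*[1,-1,-1]); o=T[:3,3]
    return o+d*(z-o[2])/d[2]
E
python3 - <<'E'
from h import *
for n in("top","scene"):
    im=cv2.imread(f"pics/{n}0.png"); hsv=cv2.cvtColor(im,cv2.COLOR_BGR2HSV)
    for name,lo,hi,z,amin in(("blue",(100,120,50),(125,255,255),.051,30),("green",(60,150,60),(75,255,255),.038,1500),("red",(0,180,80),(5,255,255),.038,1500)):
        m=cv2.inRange(hsv,lo,hi); m=cv2.morphologyEx(m,cv2.MORPH_CLOSE,np.ones((5,5)))
        for c in cv2.findContours(m,0,2)[0]:
            if cv2.contourArea(c)<amin: continue
            r=cv2.minAreaRect(c)
            print(n,name,cv2.contourArea(c),np.round(r[0]),ray(n,*r[0],z)[:2].round(3),[ray(n,*p,z)[:2].round(3).tolist() for p in cv2.boxPoints(r)])
print("cap",ray("top",375.5,198,.076)[:2],ray("scene",292,301,.076)[:2])
im=cv2.imread("pics/top0.png")[170:310,290:465]; a=cv2.resize(im,None,fx=4,fy=4,interpolation=2); cv2.imwrite("pics/t_crop.png",a)
E
```

```text
top blue 58.5 [372. 278.] [ 0.46  -0.078] [[0.449, -0.062], [0.476, -0.066], [0.472, -0.094], [0.445, -0.089]]
top blue 62.5 [373. 252.] [ 0.514 -0.081] [[0.519, -0.061], [0.533, -0.085], [0.508, -0.1], [0.494, -0.076]]
top blue 61.5 [384. 226.] [ 0.569 -0.102] [[0.581, -0.085], [0.585, -0.114], [0.556, -0.118], [0.552, -0.09]]
scene blue 248.0 [262. 290.] [ 0.564 -0.102] [[0.554, -0.121], [0.543, -0.089], [0.575, -0.083], [0.584, -0.115]]
scene blue 238.0 [253. 263.] [ 0.511 -0.081] [[0.509, -0.103], [0.487, -0.074], [0.514, -0.059], [0.535, -0.089]]
scene blue 78.0 [238. 241.] [ 0.454 -0.074] [[0.438, -0.084], [0.444, -0.056], [0.471, -0.064], [0.465, -0.092]]
scene green 3269.0 [229. 345.] [ 0.604 -0.205] [[0.528, -0.25], [0.516, -0.17], [0.678, -0.162], [0.684, -0.238]]
scene red 4183.5 [314. 245.] [0.548 0.034] [[0.422, -0.009], [0.405, 0.08], [0.665, 0.074], [0.673, -0.007]]
cap [ 0.62263458 -0.08235793] [ 0.62495348 -0.08207209]
```

View pics/t_crop.png

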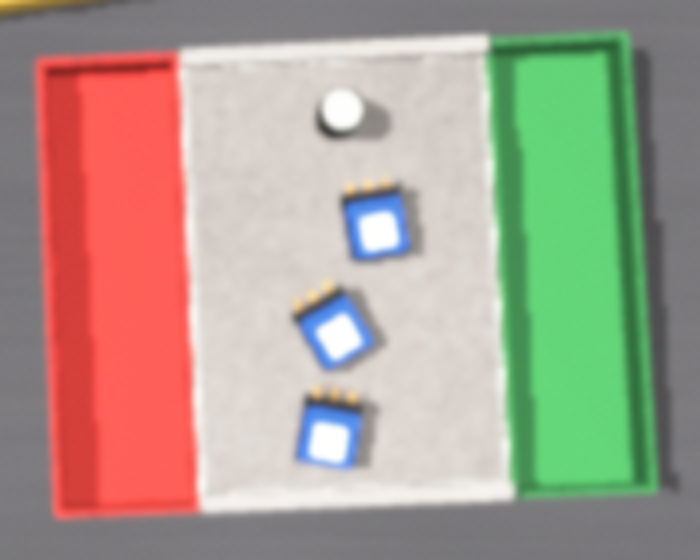

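The crop shows the deck corners at about (180,48), (488,36), (515,497) and (198,510). The capacitor top is at (342,110), and the relays are at (375,225), (335,330) and (330,435), with their pins toward +x.

```bash
python3 - <<'E'
from h import *
P=lambda u,v,z: ray("top",290+(u-1.5)/4,170+(v-1.5)/4,z)[:2]
C=[P(180,48,.048),P(488,36,.048),P(515,497,.048),P(198,510,.048)]
B=[P(37,58,.038),P(630,32,.038),P(658,490,.038),P(57,517,.038)]
for X in(C,B): print(np.round(X,4).tolist(), np.mean(X,0).round(4))
a=[]
for X in (C,B):
    for e in (X[0]-X[3],X[1]-X[2]): a.append(np.degrees(np.arctan2(e[1],e[0])))
    for e in (X[0]-X[1],X[3]-X[2]): a.append(np.degrees(np.arctan2(e[1],e[0]))-90)
th=np.radians(np.mean(a)); print(np.round(a,1),np.degrees(th))
c=(np.mean(C,0)+np.mean(B,0))/2; R=np.array([[np.cos(th),-np.sin(th)],[np.sin(th),np.cos(th)]])
print("c",c)
ob={"r1":P(376,224,.062),"r2":P(337,328,.062),"r3":P(331,433,.062),"cap":P(342,109,.076)}
for k,v in ob.items(): print(k,v.round(3),"deck",(R.T@(v-c)).round(3))
# tool x along -deck y ; starts
s=manip.get_state()
from scipy.spatial.transform import Rotation as Ro
A=Ro.from_quat(s["ee_rot"]).as_matrix(); tx=A[:2,0]
yaw=np.degrees(np.arctan2(tx[1],tx[0])); print("yaw",yaw,"goal",np.degrees(th)-90)
for k in("r1","r2","r3"):
    d=R.T@(ob[k]-c)
    for yy in(.06,-.095):
        w=c+R@[d[0],yy]; t=A.T@(np.r_[w,.220]-s["tcp_pos"]); print(k,yy,w.round(4),"tool shift",(t/.2).round(3))
E
```

```text
[[0.6611, -0.0003], [0.668, -0.1606], [0.4293, -0.1728], [0.4212, -0.0106]] [ 0.5449 -0.0861]
[[0.6574, 0.0751], [0.6723, -0.2368], [0.433, -0.2484], [0.4163, 0.0623]] [ 0.5447 -0.087 ]
[2.5 2.9 2.4 2.9 3.  2.8 2.7 3.1] 2.7874396497024754
c [ 0.54481185 -0.08652098]
r1 [ 0.568 -0.1  ] deck [ 0.022 -0.015]
r2 [ 0.515 -0.08 ] deck [-0.03   0.008]
r3 [ 0.461 -0.077] deck [-0.083  0.013]
cap [ 0.625 -0.082] deck [0.08  0.001]
yaw -153.7129686441363 goal -87.21256035029752
r1 0.06 [ 0.5643 -0.0255] tool shift [-2.473  1.635  0.921]
r1 -0.095 [ 0.5719 -0.1803] tool shift [-2.164  0.924  0.92 ]
r2 0.06 [ 0.5122 -0.028 ] tool shift [-2.234  1.739  0.921]
r2 -0.095 [ 0.5197 -0.1829] tool shift [-1.925  1.028  0.92 ]
r3 0.06 [ 0.4592 -0.0306] tool shift [-1.99   1.844  0.922]
r3 -0.095 [ 0.4667 -0.1854] tool shift [-1.681  1.134  0.921]
```

>>> apply_moves(
  steps="-1 0.66 0.3 -0.739 -0.76;-1 0.66 0.3 -0.739 -0.76;-1 0.66 0.3 -0.739 -0.76;-1 0.66 0.3 -0.739 -0.76;-1 0.66 0.3 -0.739 -0.76;-1 0.66 0.3 -0.739 -0.76;-1 0.66 0.3 -0.739 -0.76;-1 0.66 0.3 -0.739 -0.76",
  grip_force=20,
)

```text
time_s: 0.77
tcp_pos: [0.3876, -0.329, 0.3437]
ee_rot: [-0.67, 0.742, 0.001, -0.0]
force: [0.2, -0.8, 0.7]
finger_gap: 0.0102
gripper_force: 0.0
```

```bash
cat >> h.py <<'E'
from scipy.spatial.transform import Rotation as Ro
th=np.radians(2.79); c=np.array([.5448,-.0865]); R=np.array([[np.cos(th),-np.sin(th)],[np.sin(th),np.cos(th)]])
def go(dx,dy,z):
    s=manip.get_state(); A=Ro.from_quat(s["ee_rot"]).as_matrix()
    return (A.T@(np.r_[c+R@[dx,dy],z]-s["tcp_pos"])/.2).round(3)
def st():
    s=manip.get_state(); A=Ro.from_quat(s["ee_rot"]).as_matrix()
    y=np.degrees(np.arctan2(A[1,0],A[0,0])); print("t",s["time_s"],"deck",(R.T@(s["tcp_pos"][:2]-c)).round(4),"z",s["tcp_pos"][2].round(4),"roll",round(-(2.79-90-y)/90,3),"gap",s["finger_gap"],"F",s["force"].round(1),"tilt",A[:,2].round(3))
E
python3 -c "
from h import *
st(); print(go(-.08,.06,.28),go(-.08,.06,.221),go(-.08,-.095,.221))"
```

```text
t 0.7667 deck [-0.1689 -0.2345] z 0.3437 roll -0.096 gap 0.01017636102152836 F [ 0.2 -0.8  0.7] tilt [-0.001  0.001 -1.   ]
[-1.522 -0.219  0.319] [-1.522 -0.22   0.614] [-0.756 -0.336  0.614]
```

>>> apply_moves(
  steps="-1 -0.15 0.2 -0.1 -0.76;-1 -0.15 0.2 -0.1 -0.76;-1 -0.15 0.2 -0.1 -0.76;-1 -0.15 0.2 -0.1 -0.76;-1 -0.15 0.2 -0.1 -0.76;-1 -0.15 0.2 -0.1 -0.76",
)

```text
time_s: 1.27
tcp_pos: [0.4394, -0.1306, 0.3026]
ee_rot: [0.725, -0.689, -0.001, -0.0]
force: [-0.3, -1.2, 0.1]
finger_gap: 0.0103
gripper_force: 0.0
```

```bash
python3 -c "
from h import *
st(); print(go(-.08,.06,.28),go(-.08,.06,.221),go(-.08,-.095,.221))"
```

```text
t 1.2667 deck [-0.1074 -0.039 ] z 0.3026 roll 0.002 gap 0.010279968901142371 F [-0.3 -1.2  0.1] tilt [-0.002  0.002 -1.   ]
[-0.494 -0.138  0.114] [-0.494 -0.139  0.409] [ 0.281 -0.137  0.407]
```

>>> apply_moves(
  steps="-0.49 -0.14 0.1 0 -0.76;-0.49 -0.14 0.1 0 -0.76;-0.49 -0.14 0.1 0 -0.76;-0.49 -0.14 0.25 0 -0.76;-0.49 -0.14 0.35 0 -0.76;-0.49 -0.14 0.41 0 -0.76;-0.49 -0.14 0.41 0 -0.76",
)

```text
time_s: 1.85
tcp_pos: [0.4613, -0.0366, 0.2196]
ee_rot: [0.723, -0.691, -0.002, 0.002]
force: [0.1, 1.0, -0.6]
finger_gap: 0.01
gripper_force: 0.0
```

```bash
python3 -c "
from h import *
st(); print(go(-.08,.06,.219),go(-.08,-.095,.219))
cv2.imwrite('pics/s1.png',cv2.resize(manip.camera('scene')[180:400,140:380,::-1],None,fx=2.5,fy=2.5))"
```

```text
t 1.85 deck [-0.081   0.0539] z 0.2196 roll -0.002 gap 0.010035665258709109 F [ 0.1  1.  -0.6] tilt [-0.005 -0.001 -1.   ]
[-0.031 -0.005  0.003] [ 0.744 -0.008  0.003]
```

View pics/s1.png

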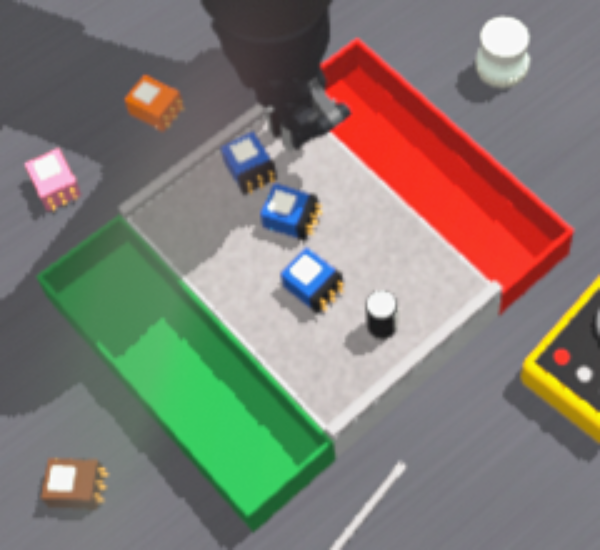

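The fingers stand behind relay 3, at about (300,120) in the crop, and are clear of everything. I'll push slowly.

>>> apply_moves(
  steps="0.05 0 0 0 -0.76;0.1 0 0 0 -0.76;0.15 0 0 0 -0.76;0.2 0 0 0 -0.76;0.25 0 0 0 -0.76;0.3 0 0 0 -0.76;0.35 0 0 0 -0.76;0.4 0 0 0 -0.76",
)

```text
time_s: 2.57
tcp_pos: [0.4659, -0.1176, 0.2227]
ee_rot: [0.723, -0.691, -0.0, -0.0]
force: [-1.2, 1.0, 0.6]
finger_gap: 0.0103
gripper_force: 0.3
```

```bash
python3 -c "
from h import *
st(); print(go(-.08,-.095,.219))
cv2.imwrite('pics/s2.png',cv2.resize(manip.camera('scene')[180:400,140:380,::-1],None,fx=2.5,fy=2.5))"
```

```text
t 2.5667 deck [-0.0803 -0.0272] z 0.2227 roll -0.003 gap 0.010315842740024438 F [-1.2  1.   0.6] tilt [-0.  0. -1.]
[ 0.339 -0.003  0.019]
```

View pics/s2.png

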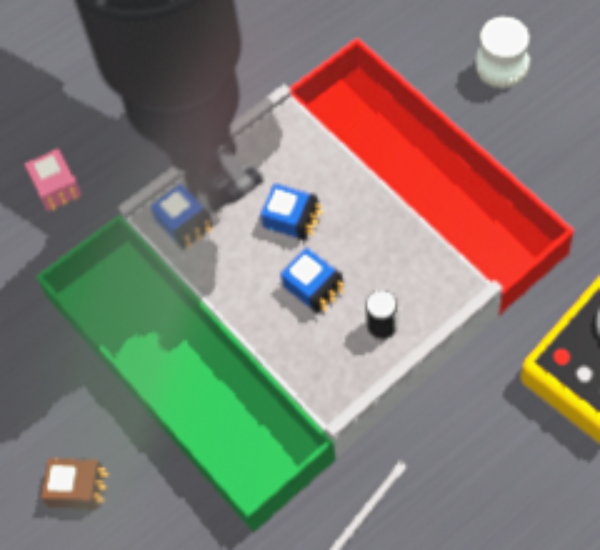

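Relay 3 slides squarely and is now near the green edge, at about (178,205) in the crop.

>>> apply_moves(
  steps="0.05 0 0.01 0 -0.76;0.1 0 0.01 0 -0.76;0.15 0 0.01 0 -0.76;0.2 0 0.01 0 -0.76;0.25 0 0.01 0 -0.76;0.3 0 0.01 0 -0.76;0.35 0 0.01 0 -0.76;0.35 0 0.01 0 -0.76",
)

```text
time_s: 3.28
tcp_pos: [0.469, -0.1879, 0.2206]
ee_rot: [0.722, -0.692, -0.0, 0.0]
force: [0.1, -0.5, 0.5]
finger_gap: 0.0101
gripper_force: 0.0
```

```bash
python3 -c "
from h import *
st(); print(go(-.028,.055,.28),go(-.028,.055,.219))"
```

```text
t 3.2833 deck [-0.0806 -0.0976] z 0.2206 roll -0.003 gap 0.010068237299213679 F [ 0.1 -0.5  0.5] tilt [-0. -0. -1.]
[-0.764 -0.259 -0.297] [-0.764 -0.259  0.008]
```

>>> apply_moves(
  steps="0 0 -0.3 0 -0.76;0 0 -0.3 0 -0.76;-0.2 -0.1 -0.3 0 -0.76;-0.4 -0.25 -0.3 0 -0.76;-0.6 -0.25 -0.3 0 -0.76;-0.78 -0.25 -0.3 0 -0.76;-0.78 -0.25 -0.3 0 -0.76;-0.78 -0.25 -0.3 0 -0.76",
)

```text
time_s: 3.95
tcp_pos: [0.5121, -0.0261, 0.2807]
ee_rot: [0.724, -0.689, -0.0, -0.0]
force: [0.3, 0.1, -0.5]
finger_gap: 0.0101
gripper_force: 0.0
```

```bash
python3 -c "
from h import *
st(); print(go(-.03,.058,.219))
cv2.imwrite('pics/s3.png',cv2.resize(manip.camera('scene')[180:400,140:380,::-1],None,fx=2.5,fy=2.5))"
```

```text
t 3.95 deck [-0.0297  0.0619] z 0.2807 roll 0.0 gap 0.010133915160721263 F [ 0.3  0.1 -0.5] tilt [-0.  0. -1.]
[0.02  0.001 0.308]
```

View pics/s3.png

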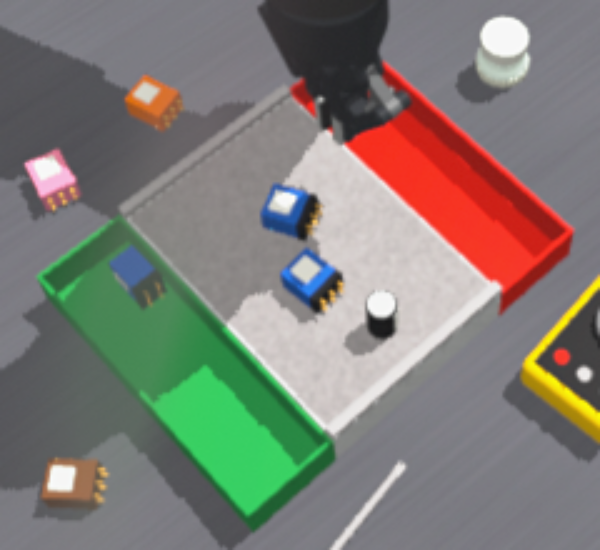

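Relay 3 lies in the green bin at about (135,275) in the crop, and the others are undisturbed. Next is the middle relay.

>>> apply_moves(
  steps="0.02 0 0.2 0 -0.76;0.02 0 0.305 0 -0.76;0.02 0 0.305 0 -0.76;0.07 0 0.305 0 -0.76;0.12 0 0.305 0 -0.76;0.17 0 0.305 0 -0.76;0.22 0 0.305 0 -0.76;0.27 0 0.305 0 -0.76",
)

```text
time_s: 4.67
tcp_pos: [0.5146, -0.0836, 0.2205]
ee_rot: [0.723, -0.691, 0.0, -0.0]
force: [-0.2, 0.7, 1.1]
finger_gap: 0.0105
gripper_force: 0.2
```

```bash
python3 -c "
from h import *
st(); print(go(-.03,-.097,.219))
cv2.imwrite('pics/s4.png',cv2.resize(manip.camera('scene')[180:400,140:380,::-1],None,fx=2.5,fy=2.5))"
```

```text
t 4.6667 deck [-0.0301  0.0044] z 0.2205 roll -0.003 gap 0.010465354795074062 F [-0.2  0.7  1.1] tilt [ 0.001  0.    -1.   ]
[ 0.507 -0.002  0.008]
```

View pics/s4.png

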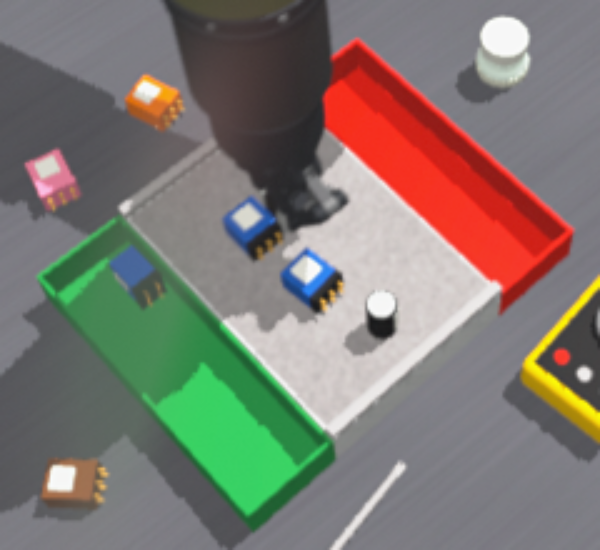

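The middle relay has squared up against the fingers, at about (252,225) in the crop. Its pins sit close to relay 1 but clear of it, so I'll keep pushing.

>>> apply_moves(
  steps="0.05 0.01 0 0 -0.76;0.1 0.02 0 0 -0.76;0.15 0.02 0 0 -0.76;0.21 0.02 0 0 -0.76;0.27 0.02 0 0 -0.76;0.33 0.02 0 0 -0.76;0.39 0.02 0 0 -0.76;0.45 0.02 0 0 -0.76",
)

```text
time_s: 5.38
tcp_pos: [0.5145, -0.1736, 0.2196]
ee_rot: [0.723, -0.691, -0.0, 0.0]
force: [-0.4, 0.4, -0.3]
finger_gap: 0.0104
gripper_force: 0.0
```

>>> apply_moves(
  steps="0.06 0 0 0 -0.76;0.08 0 0 0 -0.76;0.08 0 0 0 -0.76;0.05 0 -0.2 0 -0.76;0.05 0 -0.3 0 -0.76;0.05 0 -0.3 0 -0.76",
)

```text
time_s: 5.88
tcp_pos: [0.5161, -0.1822, 0.2857]
ee_rot: [0.723, -0.691, 0.004, -0.002]
force: [-0.1, 0.0, 0.3]
finger_gap: 0.0105
gripper_force: 0.0
```

```bash
python3 -c "
from h import *
st(); print(go(.022,.055,.28))
im=manip.camera('top')[170:310,290:465,::-1]
im2=manip.camera('scene')[180:400,140:380,::-1]
cv2.imwrite('pics/s5.png',cv2.resize(im2,None,fx=2.5,fy=2.5))"
```

```text
t 5.8833 deck [-0.0333 -0.0942] z 0.2857 roll -0.002 gap 0.0104704616961437 F [-0.1  0.   0.3] tilt [ 0.008 -0.002 -1.   ]
[-0.747 -0.274  0.029]
```

View pics/s5.png

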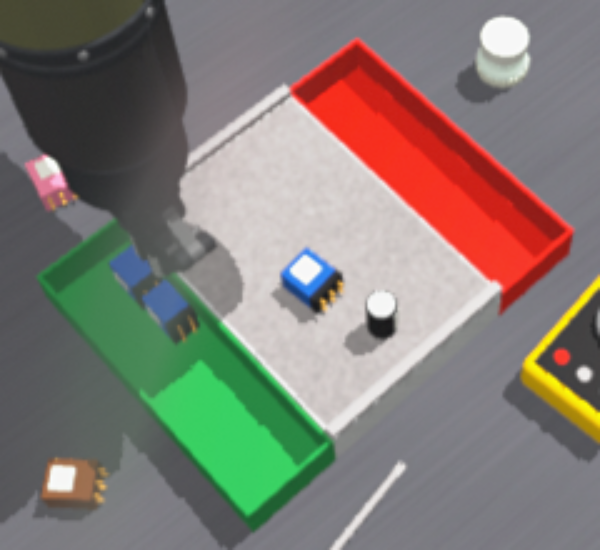

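Two relays now lie in the green bin, at about (130,265) and (170,305) in the crop. Relay 1 and the capacitor haven't moved.

>>> apply_moves(
  steps="-0.2 -0.1 0 0 -0.76;-0.4 -0.27 0 0 -0.76;-0.6 -0.27 0 0 -0.76;-0.72 -0.27 0 0 -0.76;-0.72 -0.27 0 0 -0.76;-0.72 -0.27 0.15 0 -0.76;-0.72 -0.27 0.3 0 -0.76;-0.72 -0.27 0.33 0 -0.76",
)

```text
time_s: 6.65
tcp_pos: [0.5629, -0.0348, 0.2136]
ee_rot: [0.724, -0.69, 0.001, -0.001]
force: [-11.7, 11.3, 35.4]
finger_gap: 0.01
gripper_force: 18.0
```

```bash
python3 -c "
from h import *
st(); print(go(.022,-.097,.219))"
```

```text
t 6.65 deck [0.0206 0.0507] z 0.2136 roll -0.001 gap 0.010030285356570615 F [-11.7  11.3  35.4] tilt [ 0.002  0.    -1.   ]
[ 0.739 -0.008 -0.027]
```

The tips are pressing on the deck because I went a few millimetres too low. I'll lift first, then push.

>>> apply_moves(
  steps="0 0 -0.04 0 -0.76;0 0 -0.04 0 -0.76;0 0 -0.04 0 -0.76",
)

```text
time_s: 6.9
tcp_pos: [0.5622, -0.036, 0.2213]
ee_rot: [0.723, -0.691, -0.0, 0.0]
force: [-1.6, 0.9, -0.7]
finger_gap: 0.0101
gripper_force: 0.0
```

```bash
python3 -c "
from h import *
st(); print(go(.020,-.097,.219))"
```

```text
t 6.9 deck [0.0198 0.0495] z 0.2213 roll -0.002 gap 0.010134967365860432 F [-1.6  0.9 -0.7] tilt [-0.001  0.    -1.   ]
[ 0.733 -0.004  0.012]
```

>>> apply_moves(
  steps="0.05 0 0.005 0 -0.76;0.1 0 0.005 0 -0.76;0.15 0 0.005 0 -0.76;0.2 0 0.005 0 -0.76;0.25 0 0.005 0 -0.76;0.3 0 0.005 0 -0.76;0.35 0 0.005 0 -0.76;0.4 0 0.005 0 -0.76",
)

```text
time_s: 7.57
tcp_pos: [0.566, -0.1171, 0.2206]
ee_rot: [0.723, -0.691, -0.0, -0.0]
force: [0.5, 0.3, 1.2]
finger_gap: 0.0101
gripper_force: 0.1
```

>>> apply_moves(
  steps="0.05 0 0 0 -0.76;0.1 0 0 0 -0.76;0.15 0 0 0 -0.76;0.2 0 0 0 -0.76;0.25 0 0 0 -0.76;0.3 0 0 0 -0.76;0.34 0 0 0 -0.76;0.34 0 0 0 -0.76",
)

```text
time_s: 8.23
tcp_pos: [0.569, -0.1853, 0.2206]
ee_rot: [0.722, -0.691, -0.0, 0.0]
force: [0.3, 1.4, -1.0]
finger_gap: 0.0103
gripper_force: 0.0
```

>>> apply_moves(
  steps="0 0 -0.2 0 -0.76;0 0 -0.4 0 -0.76;0 0.3 -0.6 0 -0.76;0 0.6 -0.6 0 -0.76;0 0.6 -0.6 0 -0.76;0 0.6 -0.6 0 -0.76;0 0.6 -0.6 0 -0.76;0 0.6 -0.6 0 -0.76",
)

```text
time_s: 8.9
tcp_pos: [0.4492, -0.189, 0.3411]
ee_rot: [0.723, -0.691, 0.0, -0.001]
force: [0.8, 0.1, 0.1]
finger_gap: 0.0102
gripper_force: 0.0
```

```bash
python3 -c "
from h import *
st()
im2=manip.camera('scene')[180:400,140:380,::-1]
cv2.imwrite('pics/s6.png',cv2.resize(im2,None,fx=2.5,fy=2.5))"
```

```text
t 8.9 deck [-0.1005 -0.0978] z 0.3411 roll -0.002 gap 0.01023641971257714 F [0.8 0.1 0.1] tilt [ 0.001  0.    -1.   ]
```

View pics/s6.png

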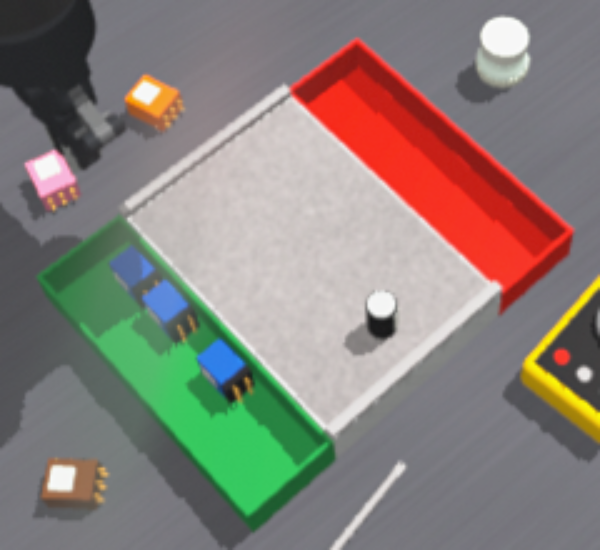

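All three relays are in the green bin, at about (133,268), (170,305) and (225,368) in the crop. The capacitor still stands at (381,313), the red bin is empty, and the arm is clear.

```bash
python3 -c "
from rig import manip
print(manip.close_job())"
```

```text
the job is handed in; nothing more can be done
None
```

All three blue relays were swept into the green bin, with the capacitor still standing in place, the red bin empty and nothing else disturbed; the fingertips briefly pressed the deck at about 39 N before I lifted them, and the job was handed in at about 9 s.

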